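# Hang the weighing basket and hold the recessed tare button

## Robot

A 6-joint arm with a two-finger parallel gripper is mounted at the origin on the work surface. World frame = base frame: x ahead of the robot, y to its left, z up, the work surface at z = 0. Lengths are in mm, angles in degrees, forces in N, time in s.
With the tool pointing down it reaches from about 300 to 850 mm from the base axis. Payload 4.2 kg.
Tool frame: the origin (TCP) lies at the very end of the fingers, on their centre line; the grasp point (between the pads) lies 19 mm behind it; z points along the fingers, y is the line along which they close (so a half turn about z gives the same grasp; the last joint's range is limited). The gripper opens to 91 mm and grips with 3 to 60 N. Pads are 32 mm wide; open, the fingers measure 118 mm over their backs; the gripper's body (76 mm by 178 mm) begins 60 mm behind the grasp point.
Start: joints at [64.515, 18.312, 89.639, -0, 72.044, -1.146], TCP at [236.984, 523.91, 213.976] pointing down, gripper open.
Joint ranges: [-177.97, 177.97], [-48.28, 115.42], [12.27, 149.76], [-77.06, 257.06], [2.81, 150.46], [-146.56, 146.56]. Speed limits (degrees/s): [147.25, 147.25, 180, 180, 180, 180].

## Interface

Orientations are given as [roll, pitch, yaw] about the fixed x, y, z axes, in that order (R = Rz(yaw) Ry(pitch) Rx(roll)).
In Python, from workcell import env, eyes gives the robot as it stands.
- The arm moves only by the tool send_rows, never from a script. Its argument "targets" is text: rows parted by semicolons, each of 7 numbers parted by spaces: the shift along the tool's x, y, z in m, then the turn, a rotation vector about the tool's x, y, z in degrees, then the opening in per cent of the stroke, from 0 (shut) to 100 (fully open). A call has 1 to 12 rows; each row is the pose to reach, as a shift and turn from the pose commanded when the call began, along the tool's axes at that moment; what a row does not reach only later rows make up. A row lasts 1/12 s, in which the tool goes at most 41.7 mm and 7.16 degrees, less where a joint would pass 70% of its speed; a pose out of reach is approached as far as the arm can. A call with a gripper value outside its range is refused whole. The fingers move at their own pace and stop on an object; "grip_force" is the grip in N (left out, the last holds). Time passes only in rows, so rows that repeat a pose let the fingers close. It gives the time, the measured TCP pose, the force, the opening and the grip force at its end, in the units of the state.
- env.state(): the state, without advancing time (a new reading comes with each control period).
- eyes.grab_frame(name): name is "scene" or "side" or "wrist"; returns a dict with "image" (384x512x3 uint8, blue, green, red), "fovy" (degrees; the focal length in pixels is half the picture's height over the tangent of half this angle, whatever the lens; pixels are square), "cx", "cy" (the principal point, pixels), "eye" and "attitude" of the camera in the world. Camera axes: x right, y up, looking along -z (the intrinsics and any distortion apply to the point x, -y, -z); pixel columns grow to the right and rows downward; lengths in mm; the calibration is good to about 2 mm. The wrist camera is an equidistant fisheye: a pixel r from the principal point sees the ray r / f radians off the axis. A picture is of the moment at which its call begins. There is no depth.
- env.job_done(): hands the job in; it is judged then, once.
The state is a dict: "time_s": time; "qpos": joint angles; "qvel": joint speeds; "effort": joint torques, N m; "ee_pos": TCP position; "ee_rot": TCP orientation; "force": force on the tool from outside, world axes, zero at the start; "torque": the same for the moment, N m; "gripper_width": finger opening in mm; "gripper_force": force on a finger pad.
Only numpy, scipy, OpenCV 4.12 (cv2) and the standard library are available. Lean on these libraries where they do the work, as an engineer would, in place of code of your own. Each camera call takes 0.05 s, during which the arm holds its last target. There are 200 camera calls.

## Task

Tare the hanging scale with its basket on it: hang the empty basket by its bail on the scale's hook and let go of it, then take the stylus out of its block, reach its tip through the round hole nearer the display of the indicator box and push the recessed tare button fully down. Finish while still gripping the stylus and holding the button down, with the basket hanging freely; do not press the other recessed button (reset), and leave the jar, the metal module and the black tray where they are.

Things in the scene. Friction and masses are not known exactly. Their poses are not given: they have to be found in the camera images.
- scale: Fixed white hanging scale, left or right of the robot's middle. Origin: on the table right below the hook's lowest point. Base plate 14 mm thick, x -60 to 130, y +-60 mm; column 40 mm wide, x 75 to 105 mm, 175 mm tall. The steel hook (bar 7 mm thick) runs from the column to the scale's -x (roughly to the robot), dips at the origin and turns up to its tip.
- hook_valley (a point): Top of the hook's bar at its lowest point, where the bail rests; 158.5 mm above the table. Axes as the scale's.
- hook_tip (a point): About the top of the upturned end of the hook, 20 mm from the valley along the scale's -x and 18 mm higher than the valley.
- basket: Loose empty steel basket, 0.13 kg, 90 (x) x 80 (y) x 40 mm high, on the table. Origin: centre of its underside. Stiff steel bail (bar 6 mm thick) in the plane x = 0: uprights at y = +-38.5 mm to z = 78 mm, then sloping to the apex at z = 115 mm. To hang it, the hook passes under the apex along the basket's x (either way round), entered from beyond the hook's tip.
- basket_tab (a point): Centre of the black upright grip tab on the bail's apex: 16 (x) x 10 (y) x 50 mm high, so it reaches 25 mm up and down from here; 140 mm above the basket's underside, 28 mm above point bail_apex. Grip it from above, fingers closing along the basket's y. Axes as the basket's.
- bail_apex (a point): Underside of the bail's bar at its apex, which comes to rest on the hook's valley; 112 mm above the basket's underside.
- indicator: Fixed grey indicator box, 110 (x) x 170 (y) x 50 mm high, origin at the centre of its underside. Display on top, centre at y = -44 mm; two equal round holes, 20 mm across, in its top at x = 0, y = 12 (tare) and 56 mm (reset). Deep in each sits a white push button 17 mm across, its top 28 mm below the box's top.
- tare_mouth (a point): Centre of the mouth of the hole of the tare button, at the box's top: the hole nearer the display.
- reset_mouth (a point): Centre of the mouth of the hole of the reset button, at the box's top: the hole farther from the display. Not to be pressed.
- tare (a joint): Travel of the tare button, m: 0 released, 0.006 fully down (a stop). A spring pushes it back: about 1.5 N at the start, 5 N fully down.
- reset (a joint): Travel of the reset button, the same; it must stay released.
- holder: Fixed aluminium block, 60 x 60 mm, 45 mm high, origin at the centre of its underside; a hole 10 mm across and 40 mm deep in its middle, in which the stylus stands.
- stylus: Loose stylus, 150 mm long, 35 g, standing upright tip down in the block. Origin at the end of its tip, z along it to its butt. Steel tip: round, 7 mm across, the lowest 60 mm; above it a black square handle 12 x 12 mm, 90 mm long (sides along its x and y).
- stylus_grip (a point): On the stylus's axis, 110 mm above the end of its tip, 40 mm below its butt: a place to grip. Axes as the stylus's.
- stylus_tip (a point): End of the stylus's tip.
- jar: Bystander: amber glass jar, 52 mm across, 70 mm tall; origin at the centre of its underside.
- module: Bystander: aluminium electronics module, 50 x 35 x 22 mm; origin at the centre of its underside.
- tray: Bystander: black divided tray, 110 x 90 x 22 mm; origin at the centre of its underside.
There are look-alikes about, which are no part of the job. Of the things that look like the basket, the largest one is meant.

How it is judged:
By the outcome, as a careful person would: the job done as asked, in the order asked, and still so for the second after the job is handed in, while the arm keeps its last pose, push and grip.
It also fails if it takes over 61 s, if anything falls off the work surface, if the arm or the gripper's body presses on something with over 40 N, if the wrist force passes 120 N, or if a joint passes its speed limit or range.

## Working session

There is one attempt and no reset: what is moved stays moved. The work goes in short steps, Python scripts to look and compute and a tool call to move; the robot and the scene stay as the last step left them, time stands still between calls to the robot, and variables do not carry over. Pictures are saved under pics/ and viewed, at most 10 in all, crops included, and the job is handed in when it is done.

Besides the shell and the picture viewer there is one more tool, called after "Call:" as name(argument=value, ...), one argument or row to a line, values as JSON. send_rows: Moves the arm, as the interface text tells. Its arguments: {"type":"object","properties":{"targets":{"type":"string"},"grip_force":{"type":"number"}},"required":["targets"]}

```bash
ls; mkdir -p pics; cat > h.py <<'E'
import numpy as np, cv2, pickle
from workcell import env, eyes
from scipy.spatial.transform import Rotation as R
def grab(n,fn):
    f=eyes.grab_frame(n); cv2.imwrite('pics/'+fn+'.png',f['image']); pickle.dump(f,open('pics/'+fn+'.pkl','wb')); return f
E
python3 - <<'E'
from h import *
for n in ['scene','side','wrist']:
    f=grab(n,n+'0'); print(n,{k:v for k,v in f.items() if k!='image'})
a=[cv2.imread(f'pics/{n}0.png') for n in ['scene','side']]
for n,i in zip('ab',a): cv2.imwrite(f'pics/{n}.png',cv2.resize(i,(800,600),interpolation=cv2.INTER_CUBIC))
print(env.state())
E
```

```text
pics
scene {'fovy': 49.80118212173715, 'cx': 249.7260677139226, 'cy': 193.59830472916494, 'eye': array([1456.11331363, -263.04695361,  960.10190546]), 'attitude': array([47.72092933,  1.08138794, 68.57690384])}
side {'fovy': 49.60082419646803, 'cx': 256.72069121325654, 'cy': 192.32398427605398, 'eye': array([-109.3416832 , -768.96805764,  828.89870871]), 'attitude': array([ 56.11259689,   0.23236925, -40.3466669 ])}
wrist {'fovy': 65.70646984690485, 'cx': 259.31752810725584, 'cy': 187.7546216310808, 'eye': array([164.54814929, 555.27246143, 384.30232037]), 'attitude': array([-16.08309512,   0.08535949,  65.69371926])}
{'time_s': 0.15, 'qpos': array([ 6.45141597e+01,  1.83421347e+01,  8.96907365e+01, -2.15961133e-03,
        7.20416641e+01, -1.14605236e+00]), 'qvel': array([ 0.0063986 , -0.08653883, -0.21766164, -0.16138131,  0.01180179,
        0.05740092]), 'effort': array([-2.08097922e-04, -4.12769651e+01, -2.32156152e+01,  7.27425003e-02,
        4.33047325e-02, -6.53942266e-05]), 'ee_pos': array([236.83589541, 523.55105655, 213.32173274]), 'ee_rot': array([-1.79925438e+02,  5.62332496e-04,  1.55660880e+02]), 'force': array([-0.21175998,  0.77607922, -0.58068348]), 'torque': array([ 0.01055138,  0.05105161, -0.01148589]), 'gripper_force': 0.0, 'gripper_width': 91.1353895792547}
```

View pics/a.png

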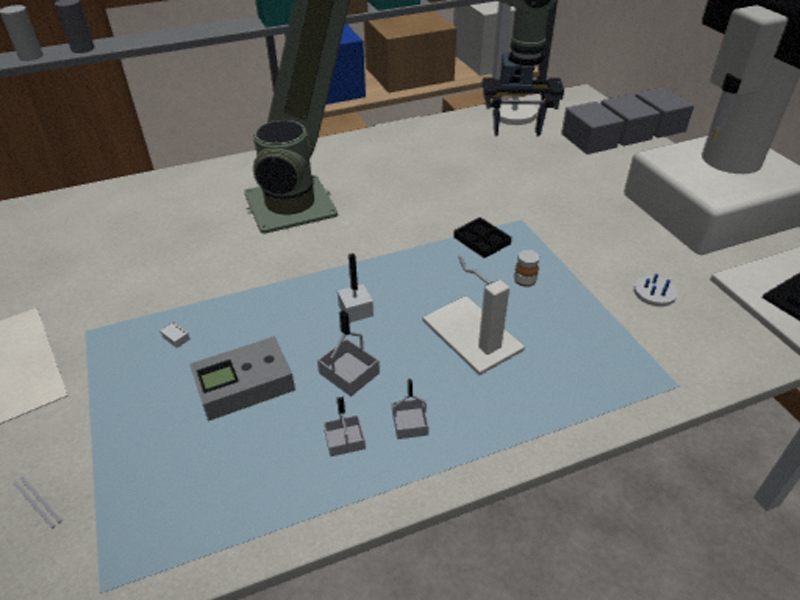

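View pics/b.png

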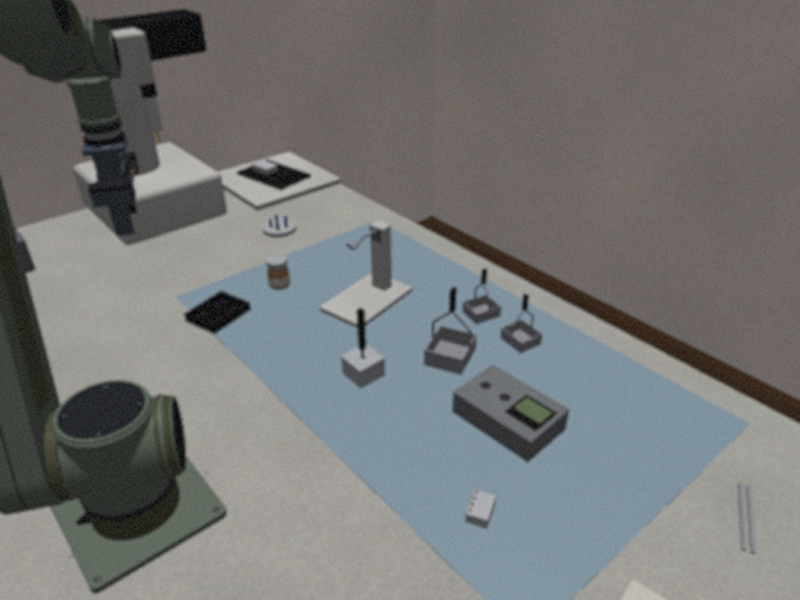

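The scene view (800 px scale) shows the large basket's tab at (345,322), the stylus at (353,272), the holes at (247,366) and (269,359), and the hook tip at (461,261). In the side view the same things are at tab (452,299), stylus (361,330), holes (504,397) and (486,385), and hook tip (350,246).

```bash
cat >> h.py <<'E'
def ray(f,p):
    p=np.asarray(p,float); fl=f['image'].shape[0]/2/np.tan(np.radians(f['fovy']/2))
    d=np.array([p[0]-f['cx'],p[1]-f['cy']])
    if f.get('fish'):
        r=np.hypot(*d); a=r/fl; v=np.array([d[0]/r*np.sin(a),-d[1]/r*np.sin(a),-np.cos(a)])
    else: v=np.array([d[0]/fl,-d[1]/fl,-1.]); v/=np.linalg.norm(v)
    return np.array(f['eye']),R.from_euler('xyz',f['attitude'],degrees=True).apply(v)
def plane(f,p,z):
    o,v=ray(f,p); return o+v*(z-o[2])/v[2]
def tri(*fp):
    A=np.zeros((3,3));b=np.zeros(3);rs=[ray(f,p) for f,p in fp]
    for o,v in rs: P=np.eye(3)-np.outer(v,v);A+=P;b+=P@o
    x=np.linalg.solve(A,b); return x,[np.linalg.norm(np.cross(x-o,v)) for o,v in rs]
def proj(f,X):
    v=R.from_euler('xyz',f['attitude'],degrees=True).inv().apply(np.asarray(X)-f['eye'])
    fl=f['image'].shape[0]/2/np.tan(np.radians(f['fovy']/2)); v=np.array([v[0],-v[1],-v[2]])
    if f.get('fish'):
        r=np.hypot(v[0],v[1]); a=np.arctan2(r,v[2]); return np.array([f['cx']+fl*a*v[0]/r,f['cy']+fl*a*v[1]/r])
    return np.array([f['cx']+fl*v[0]/v[2],f['cy']+fl*v[1]/v[2]])
def load(fn):
    f=pickle.load(open('pics/'+fn+'.pkl','rb'))
    if fn.startswith('wrist'): f['fish']=1
    return f
E
python3 - <<'E'
from h import *
np.set_printoptions(precision=1,suppress=True)
A,B=load('scene0'),load('side0')
pts=dict(tab=((345,322),(452,299)),stybutt=((352,255),(361,310)),tare=((247,366),(504,397)),reset=((269,359),(486,385)),tip=((461,261),(350,246)),s1=((341,405),(525,302)),s2=((409,387),(484,276)),coltop=((496,287),(379,228)))
for k,(a,b) in pts.items(): print(k,*tri((A,np.array(a)*.64),(B,np.array(b)*.64)))
def crop(f,c,w,h,s):
    x,y=int(c[0]-w/2),int(c[1]-h/2); return cv2.resize(f['image'][y:y+h,x:x+w],None,fx=s,fy=s,interpolation=cv2.INTER_CUBIC)
a=crop(A,(225,205),230,130,3.4); b=crop(B,(285,220),230,130,3.4)
cv2.imwrite('pics/c.png',np.vstack([cv2.resize(crop(A,(235,200),266,100,3),(798,300)),cv2.resize(crop(B,(285,215),266,150,2),(798,300)) if 0 else crop(B,(285,205),266,100,3)]))
E
```

```text
tab [629.2 -44.4 140.4] [np.float64(0.6437417318170442), np.float64(0.6437417318169382)]
stybutt [464.2  25.8 153.7] [np.float64(1.8759961951001838), np.float64(1.8759961951001356)]
tare [ 580.  -231.2   49. ] [np.float64(1.225549915137352), np.float64(1.2255499151373987)]
reset [ 578.9 -188.4   49.3] [np.float64(1.5755965782950994), np.float64(1.5755965782951895)]
tip [579.6 213.  165.9] [np.float64(1.2270841745899879), np.float64(1.2270841745900045)]
s1 [ 776.9 -104.    99.2] [np.float64(0.9751467726392388), np.float64(0.9751467726391413)]
s2 [785.2  17.  100.6] [np.float64(0.9709983154704945), np.float64(0.9709983154704098)]
coltop [676.2 237.3 166.6] [np.float64(2.2437389289936283), np.float64(2.243738928993712)]
```

View pics/c.png

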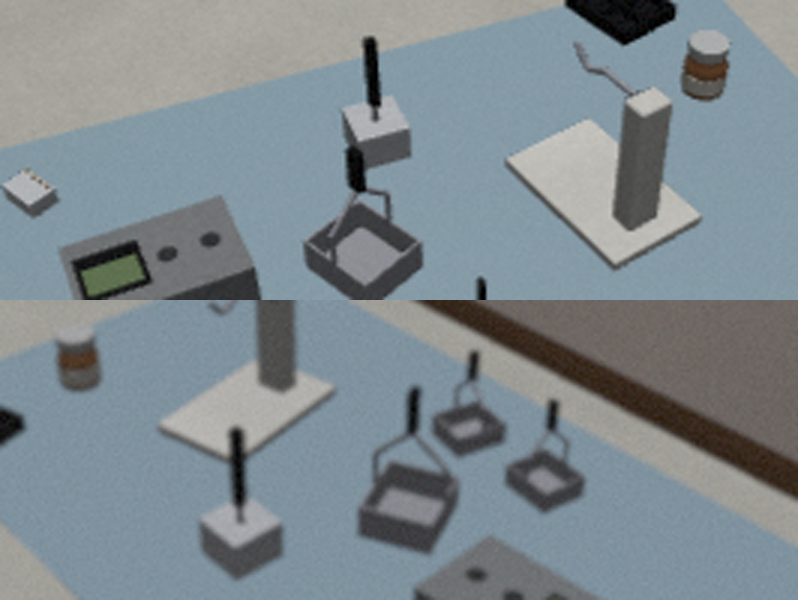

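```bash
python3 - <<'E'
from h import *
np.set_printoptions(precision=2,suppress=True)
W=load('wrist0'); s=env.state()
T=R.from_euler('xyz',s['ee_rot'],degrees=True); C=R.from_euler('xyz',W['attitude'],degrees=True)
print(T.as_matrix(), T.inv().apply(W['eye']-s['ee_pos']), (T.inv()*C).as_matrix())
E
```

```text
[[-0.91  0.41 -0.  ]
 [ 0.41  0.91 -0.  ]
 [-0.   -0.   -1.  ]] [  78.93   -1.11 -170.98] [[ 0.    0.96  0.28]
 [ 1.   -0.    0.  ]
 [ 0.    0.28 -0.96]]
```

The crops show the scale's base corners, the basket rim, the holder's top and the stylus clearly. In the scene half, the base corners are at (590,121), (505,161), (615,268) and (700,217); the basket rim corners are at (357,203), (305,250) and (422,255).

```bash
python3 - <<'E'
from h import *
np.set_printoptions(precision=1,suppress=True)
A,B=load('scene0'),load('side0')
a=lambda u,v:np.array([102+u/3,150+v/3]); b=lambda u,v:np.array([152+u/3,155+(v-300)/3])
P=[plane(A,a(*p),14)[:2] for p in [(590,121),(505,161),(615,265),(700,215)]]
print('base',*P); 
for i in range(4): d=P[(i+1)%4]-P[i]; print(np.hypot(*d),np.degrees(np.arctan2(d[1],d[0])))
print('side',*[plane(B,b(*p),14)[:2] for p in [(160,427),(232,460),(335,387)]])
P=[plane(A,a(*p),40)[:2] for p in [(357,203),(305,248),(370,302),(422,255)]]
print('bask',*P)
for i in range(4): d=P[(i+1)%4]-P[i]; print(np.hypot(*d),np.degrees(np.arctan2(d[1],d[0])))
print('baskside',*[plane(B,b(*p),40)[:2] for p in [(390,462),(362,507),(431,523),(458,488)]])
print('bend',tri((A,a(388,194)),(B,b(376,456))))
P=[plane(A,a(*p),45)[:2] for p in [(391,96),(343,106),(355,138),(410,127)]]
print('holder',*P)
print('styl',tri((A,a(370,40)),(B,b(237,431))))
print('hooktip',tri((A,a(577,43)),(B,np.array((350,246))*.64)))
E
```

```text
base [529.7 261. ] [553.1 145.3] [735.  187.1] [706.7 301.3]
118.06255503678616 -78.57688264732349
186.6390461172682 12.931804985405355
117.6933691966985 103.91994368303905
181.50129121784536 -167.17734398089345
side [518.8 250.1] [542.7 144.5] [727.8 182.7]
bask [576.9 -32.8] [ 616.8 -101.1] [707.7 -63.4] [670.3   4. ]
79.03407835302698 -59.68397607381496
98.3952583205821 22.49800835137982
77.14458718900966 119.03588698167621
100.37601814676404 -158.44762111867234
baskside [648.    2.1] [573.2 -35.9] [ 608.3 -100. ] [670.3 -77.3]
bend (array([611.7, -11. ,  74.4]), [np.float64(2.5947576116392), np.float64(2.594757611639044)])
holder [435.5  55.4] [430.9  -0.3] [486.6  -4.6] [492.9  57.1]
styl (array([464. ,  25.9, 152.9]), [np.float64(1.9842961129574284), np.float64(1.9842961129572938)])
hooktip (array([575.6, 210.5, 171.1]), [np.float64(4.22140558476103), np.float64(4.221405584760982)])
```

```bash
cat >> h.py <<'E'
def go(x,y,z,psi):
    s=env.state(); T=R.from_euler('xyz',s['ee_rot'],degrees=True)
    d=T.inv().apply(np.array([x,y,z])-s['ee_pos'])/1000
    rv=(T.inv()*R.from_euler('xyz',[180,0,psi],degrees=True)).as_rotvec(degrees=True)
    print('row',np.round(d,4),np.round(rv,2),'t',round(s['time_s'],2))
E
python3 -c "
from h import *
go(629,-44,260,27)"
```

```text
row [-0.5912 -0.3555 -0.0462] [-4.0000e-02  8.0000e-02  1.2866e+02] t 0.15
```

Call:
send_rows(
  targets="-0.1 -0.06 -0.046 0 0 20 100;-0.591 -0.3555 -0.046 0 0 128.7 100;-0.591 -0.3555 -0.046 0 0 128.7 100;-0.591 -0.3555 -0.046 0 0 128.7 100;-0.591 -0.3555 -0.046 0 0 128.7 100;-0.591 -0.3555 -0.046 0 0 128.7 100;-0.591 -0.3555 -0.046 0 0 128.7 100;-0.591 -0.3555 -0.046 0 0 128.7 100;-0.591 -0.3555 -0.046 0 0 128.7 100;-0.591 -0.3555 -0.046 0 0 128.7 100;-0.591 -0.3555 -0.046 0 0 128.7 100;-0.591 -0.3555 -0.046 0 0 128.7 100",
)

```text
time_s: 1.15
ee_pos: [519.8, 113.3, 250.8]
ee_rot: [-180.0, -0.0, 69.4]
force: [0.2, 1.0, -0.4]
gripper_width: 91.3
gripper_force: 0.0
```

```bash
python3 -c "
from h import *
go(629,-44,260,27);print(env.state())"
```

```text
row [-0.1087  0.1577 -0.0092] [-2.000e-02 -0.000e+00  4.235e+01] t 1.15
{'time_s': 1.15, 'qpos': array([1.10535808e+01, 1.31811388e+01, 9.14944192e+01, 1.48030508e-02,
       7.53344823e+01, 3.16993396e+01]), 'qvel': array([-50.51025446,  15.79711344, -24.24601204,   0.34720543,
         7.99892183,  35.03595742]), 'effort': array([  3.2094229 , -39.56331968, -22.14623094,  -0.09335512,
         0.0845914 ,  -0.53442869]), 'ee_pos': array([519.81240485, 113.34872278, 250.82360587]), 'ee_rot': array([-1.79983932e+02, -6.90775769e-03,  6.93504911e+01]), 'force': array([ 0.16171254,  0.99808027, -0.3842169 ]), 'torque': array([-0.04149829,  0.07536195, -0.05198725]), 'gripper_force': 0.0, 'gripper_width': 91.25865611915007}
```

Call:
send_rows(
  targets="-0.105 0.135 -0.009 0 0 37 100;-0.105 0.135 -0.009 0 0 37 100;-0.105 0.135 -0.009 0 0 37 100;-0.105 0.135 -0.009 0 0 37 100;-0.105 0.135 -0.009 0 0 37 100;-0.105 0.135 -0.009 0 0 37 100;-0.105 0.135 -0.009 0 0 37 100;-0.105 0.135 -0.009 0 0 37 100;-0.105 0.135 -0.009 0 0 37 100",
)

```text
time_s: 1.9
ee_pos: [608.8, -28.7, 259.9]
ee_rot: [-180.0, 0.0, 32.9]
force: [-0.4, 0.4, 0.5]
gripper_width: 91.2
gripper_force: 0.0
```

```bash
python3 -c "
from h import *
go(629,-44,127,27)
grab('wrist','wrist1');grab('scene','scene1');grab('side','side1')
i=cv2.imread('pics/wrist1.png');cv2.imwrite('pics/d.png',cv2.resize(i,(800,600),interpolation=cv2.INTER_CUBIC))"
```

```text
row [0.0087 0.0239 0.1329] [-0.03  0.01  5.91] t 1.9
```

View pics/d.png

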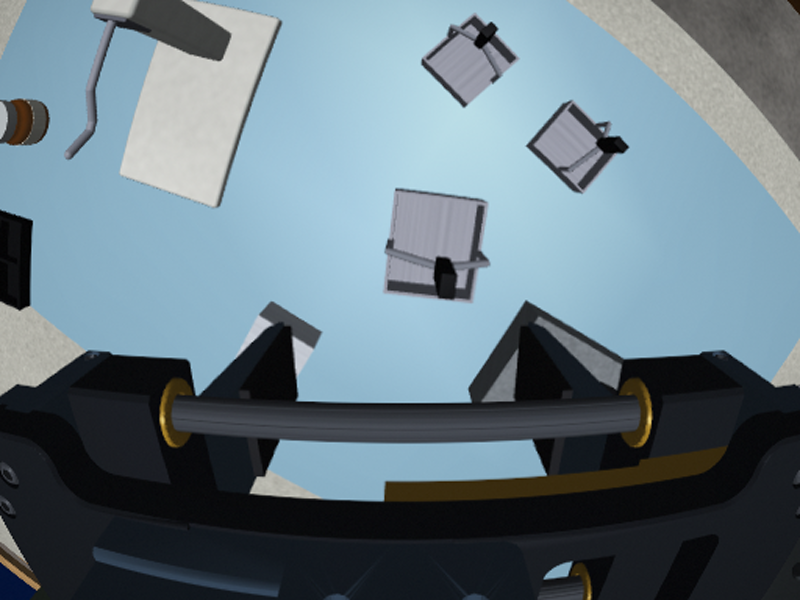

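The wrist view (800 px scale) shows the basket rim corners at (396,189), (487,201), (474,302) and (385,293), and the bail bends at (389,247) and (488,260). The tab's top is near (446,290), the hook tip at (70,155), and the base corners at (121,175), (217,206) and (281,17).

```bash
python3 - <<'E'
from h import *
np.set_printoptions(precision=1,suppress=True)
W=load('wrist1'); c=lambda u,v:np.array([u,v])*.64
def quad(n,ps,z):
    P=[plane(W,c(*p),z)[:2] for p in ps]; print(n,*P,'mid',np.mean(P,0))
    for i in range(len(P)): d=P[(i+1)%len(P)]-P[i]; print(np.hypot(*d),np.degrees(np.arctan2(d[1],d[0])))
quad('rim',[(396,189),(487,201),(474,302),(385,293)],40)
quad('bail',[(389,249),(488,261)],78)
print('tabtop',plane(W,c(446,290),165),'tabbot',plane(W,c(446,260),115))
quad('base',[(121,175),(217,206),(281,17)],14)
print('tip',plane(W,c(70,155),174),'valley',plane(W,c(92,126),158),plane(W,c(108,25),175))
S=load('scene1');D=load('side1')
for f in (S,D):
  for X in ([629,-44,165],[629,-44,115],[598,216,158.5]): print(proj(f,X)/.64)
E
```

```text
rim [650.9   7.8] [685.  -61.9] [ 605.4 -103.6] [569.5 -33. ] mid [627.7 -47.7]
77.56869101651489 -63.96954965426688
89.82993961812174 -152.32531875079542
79.19635378922483 116.94198583772791
91.05791766739372 26.634438880810972
bail [611.3 -12.2] [645.7 -82.2] mid [628.5 -47.2]
78.0306319516633 -63.83154086246369
78.0306319516633 116.1684591375363
tabtop [624.3 -47.8 165. ] tabbot [632.9 -47.  115. ]
base [520.7 257.4] [547.9 144.3] [730.9 185.3] mid [599.8 195.7]
116.33809387514067 -76.4715012273447
187.61519237869783 12.640573731265118
222.28471489267505 161.0859371803233
tip [570.9 210.  174. ] valley [591.2 213.3 158. ] [657.8 227.3 175. ]
[344.1 312.3]
[345.9 332. ]
[466.  269.6]
[452.  287.9]
[451.  309.7]
[355.9 245.3]
```

```bash
python3 -c "
from h import *
go(629,-46,260,26.7)"
```

```text
row [0.0075 0.0252 0.0002] [ 0.   -0.02  6.15] t 2.05
```

Call:
send_rows(
  targets="0.0075 0.0252 0 0 0 6.15 100;0.0075 0.0252 0 0 0 6.15 100;0.0075 0.0252 0.03 0 0 6.15 100;0.0075 0.0252 0.06 0 0 6.15 100;0.0075 0.0252 0.09 0 0 6.15 100;0.0075 0.0252 0.115 0 0 6.15 100;0.0075 0.0252 0.133 0 0 6.15 100;0.0075 0.0252 0.133 0 0 6.15 100;0.0075 0.0252 0.133 0 0 6.15 100",
)

```text
time_s: 2.8
ee_pos: [628.8, -46.6, 126.4]
ee_rot: [-179.9, 0.1, 26.6]
force: [0.2, -1.0, 0.3]
gripper_width: 91.3
gripper_force: 0.0
```

```bash
python3 -c "
from h import *
grab('wrist','wrist2');go(629,-46,127,26.7)
i=cv2.imread('pics/wrist2.png');cv2.imwrite('pics/e.png',i)"
```

```text
row [-0.0005 -0.0011  0.0009] [ 0.04 -0.07 -0.07] t 2.85
```

View pics/e.png

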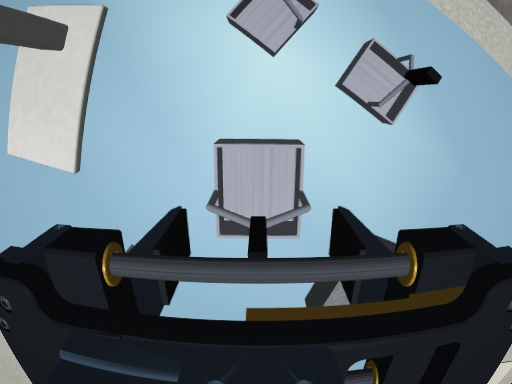

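The basket is squarely aligned, with the tab centred between the fingers at about (258,235). Next I close and lift.

Call:
send_rows(
  targets="0 0 0 0 0 0 0;0 0 0 0 0 0 0;0 0 0 0 0 0 0;0 0 0 0 0 0 0;0 0 0 0 0 0 0;0 0 0 0 0 0 0;0 0 0 0 0 0 0;0 0 0 0 0 0 0;0 0 0 0 0 0 0;0 0 0 0 0 0 0",
  grip_force=30,
)

```text
time_s: 3.68
ee_pos: [629.4, -47.1, 126.8]
ee_rot: [-180.0, 0.0, 26.6]
force: [0.7, -0.3, 0.4]
gripper_width: 27.0
gripper_force: 0.0
```

Call:
send_rows(
  targets="0 0 0 0 0 0 0;0 0 -0.03 0 0 0 0;0 0 -0.06 0 0 0 0;0 0 -0.09 0 0 0 0;0 0 -0.12 0 0 0 0;0 0 -0.14 0 0 0 0;0 0 -0.14 0 0 0 0;0 0 -0.14 0 0 0 0",
)

```text
time_s: 4.35
ee_pos: [629.8, -47.2, 267.8]
ee_rot: [179.9, -0.1, 26.6]
force: [-0.8, 0.2, -0.8]
gripper_width: 0.2
gripper_force: 0.0
```

```bash
python3 -c "
from h import *
a=np.radians(12.6);
for d in (-70,0): go(593+d*np.cos(a),214+d*np.sin(a),267,12.6)
print(env.state()['force'],env.state()['gripper_force'])
A=grab('scene','scene2')['image'];B=grab('side','side2')['image']
cv2.imwrite('pics/f.png',np.hstack([cv2.resize(A[100:260,150:350],(400,320)),cv2.resize(B[60:220,200:400],(400,320))]))"
```

```text
row [ 0.016  -0.2669  0.0005] [ 0.06 -0.14 13.97] t 4.35
row [ 0.0839 -0.25    0.0007] [ 0.06 -0.14 13.97] t 4.35
[-0.75764043  0.16828521 -0.81956134] 0.0
```

The fingers were still closing when I lifted, so they missed the tab. I'll reopen and check the basket.

Call:
send_rows(
  targets="0 0 0 0 0 0 60;0 0 0 0 0 0 60;0 0 0 0 0 0 60;0 0 0 0 0 0 60;0 0 0 0 0 0 60;0 0 0 0 0 0 60;0 0 0 0 0 0 60;0 0 0 0 0 0 60",
)

```text
time_s: 5.12
ee_pos: [629.4, -47.1, 266.9]
ee_rot: [-180.0, -0.0, 26.6]
force: [-0.3, -0.3, -0.3]
gripper_width: 50.7
gripper_force: 0.0
```

```bash
python3 -c "
from h import *
W=grab('wrist','wrist3');go(629,-46,127,26.7)
A=grab('scene','scene3');A=A['image']
cv2.imwrite('pics/g.png',np.hstack([W['image'],cv2.resize(A[160:260,160:260],(288,288))[:,:] if 0 else np.pad(cv2.resize(A[170:270,170:240],(269,384)),((0,0),(0,0),(0,0)))]))
f=load('wrist3')
for X in ([628.8,-46.5,165],[650.9,7.8,40],[685,-62,40]):print(proj(f,X))"
```

```text
row [ 0.0002 -0.0011  0.1399] [-0.   -0.01 -0.13] t 5.17
[258.12004853 186.57834258]
[229.63903093 129.37406391]
[287.65189314 129.92327259]
```

View pics/g.png

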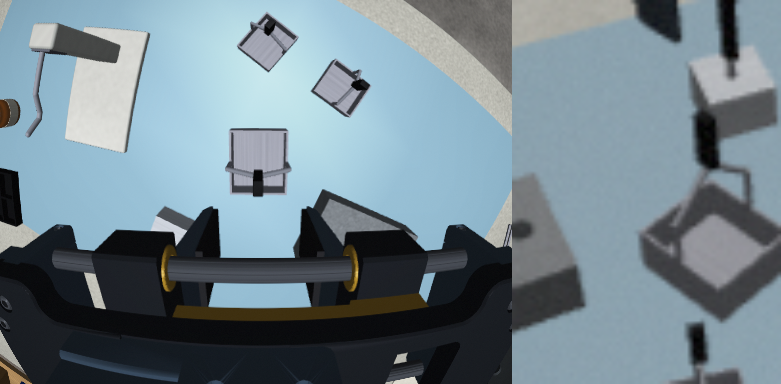

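The basket is upright and in the same place (tab at (258,183), rim top at (230..288,129)). I'll descend again and close fully this time.

Call:
send_rows(
  targets="0 -0.0005 0.03 0 0 0 60;0 -0.0005 0.06 0 0 0 60;0 -0.0005 0.09 0 0 0 50;0 -0.0005 0.12 0 0 0 40;0 -0.0005 0.14 0 0 0 35;0 -0.0005 0.14 0 0 0 30;0 -0.0005 0.14 0 0 0 20;0 -0.0005 0.14 0 0 0 0;0 -0.0005 0.14 0 0 0 0;0 -0.0005 0.14 0 0 0 0;0 -0.0005 0.14 0 0 0 0;0 -0.0005 0.14 0 0 0 0",
  grip_force=30,
)

```text
time_s: 6.22
ee_pos: [630.2, -46.8, 128.6]
ee_rot: [179.9, -0.2, 26.6]
force: [-0.5, -0.2, 5.2]
gripper_width: 9.9
gripper_force: 30.0
```

Call:
send_rows(
  targets="0 0 0 0 0 0 0;0 0 0 0 0 0 0;0 0 0 0 0 0 0;0 0 0 0 0 0 0",
)

```text
time_s: 6.55
ee_pos: [630.1, -46.8, 128.6]
ee_rot: [179.9, -0.2, 26.6]
force: [-0.2, -1.1, 6.4]
gripper_width: 9.7
gripper_force: 30.0
```

Call:
send_rows(
  targets="0 0 -0.02 0 0 0 0;0 0 -0.04 0 0 0 0;0 0 -0.06 0 0 0 0;0 0 -0.08 0 0 0 0;0 0 -0.09 0 0 0 0;0 0 -0.09 0 0 0 0;0 0 -0.09 0 0 0 0",
)

```text
time_s: 7.13
ee_pos: [628.9, -46.7, 216.5]
ee_rot: [-180.0, 0.0, 26.6]
force: [-0.2, 0.3, -1.8]
gripper_width: 10.2
gripper_force: 30.0
```

```bash
python3 -c "
from h import *
a=np.radians(12.6)
go(593-70*np.cos(a),214-70*np.sin(a),217,12.6)
s=env.state();print(s['force'],s['gripper_force'],s['gripper_width'])"
```

```text
row [ 0.0165 -0.2661 -0.0005] [-1.000e-02  1.000e-02  1.396e+01] t 7.13
[-0.22534261  0.29820552 -1.78679864] 29.99492257833481 10.222760071382423
```

Call:
send_rows(
  targets="0.002 -0.035 0 0 0 2 0;0.004 -0.07 0 0 0 4 0;0.006 -0.105 0 0 0 6 0;0.008 -0.14 0 0 0 8 0;0.011 -0.175 0 0 0 10 0;0.013 -0.21 0 0 0 12 0;0.015 -0.24 0 0 0 13.5 0;0.0165 -0.26 0 0 0 13.96 0;0.0165 -0.266 0 0 0 13.96 0;0.0165 -0.266 0 0 0 13.96 0;0.0165 -0.266 0 0 0 13.96 0",
)

```text
time_s: 8.05
ee_pos: [524.7, 198.0, 215.8]
ee_rot: [179.9, 0.1, 12.6]
force: [0.2, -0.4, -1.5]
gripper_width: 9.5
gripper_force: 30.0
```

```bash
python3 - <<'E'
from h import *
a=np.radians(12.6)
go(593-70*np.cos(a),214-70*np.sin(a),217,12.6)
S,D,W=grab('scene','scene4'),grab('side','side4'),grab('wrist','wrist4')
r=lambda f,x0,x1,y0,y1,s:cv2.resize(f['image'][y0:y1,x0:x1],None,fx=s,fy=s,interpolation=cv2.INTER_CUBIC)
cv2.imwrite('pics/i.png',np.hstack([r(S,240,340,110,260,4),r(D,175,275,90,240,4)]))
E
```

```text
row [ 0.0002 -0.0007 -0.0012] [0.06 0.1  0.05] t 8.05
```

View pics/i.png

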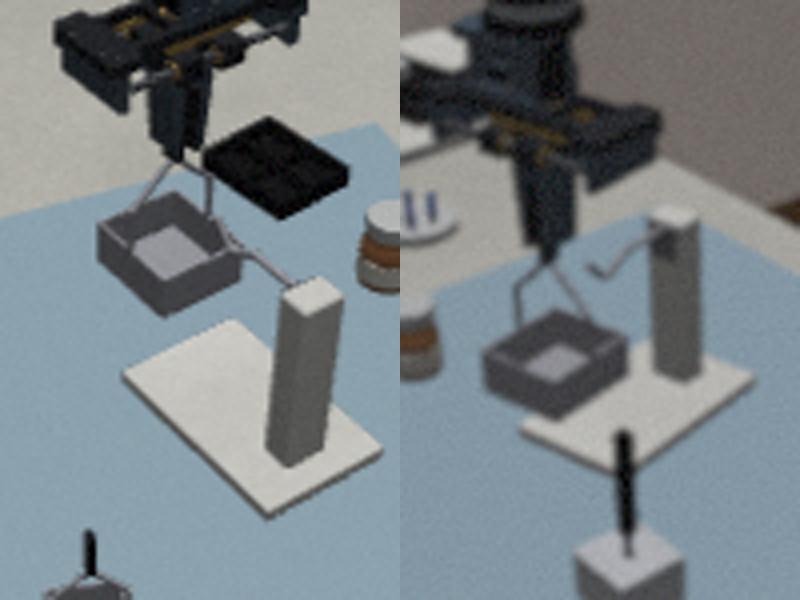

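The basket hangs level in the gripper with its apex clear of the hook. In the side half the hook tip is at about (590,268) and the valley at about (604,277).

```bash
python3 - <<'E'
from h import *
np.set_printoptions(precision=1,suppress=True)
V={n:load(n) for n in ['scene0','side0','wrist1','wrist3','side4']}
o=[(V['scene0'],(294.5,165.5)),(V['side4'],(222.3,156.8)),(V['wrist1'],(45,99)),(V['wrist3'],(30,134))]
print(tri(*o)); print(tri(*o[:2]))
for f in V.values(): print(proj(f,[573.5,209.6,174]),proj(f,[593,214,155]),proj(f,[660,229,165]))
E
python3 - <<'E'
import sys;sys.path.insert(0,'.')
import os;os.chdir('.')
from h import *
f=load('wrist4')
print(proj(f,[573.5,209.6,174]),proj(f,[593,214,155]))
r=lambda f,x0,x1,y0,y1,s:cv2.resize(f['image'][y0:y1,x0:x1],None,fx=s,fy=s,interpolation=cv2.INTER_CUBIC)
cv2.imwrite('pics/j.png',np.vstack([r(f,160,360,90,240,4)]))
E
```

```text
(array([571.6, 212.8, 169.6]), [np.float64(2.8800241160995603), np.float64(1.77643385821739), np.float64(2.035741514408132), np.float64(1.8068628422926538)])
(array([574.4, 214.1, 168.9]), [np.float64(0.25992868459584734), np.float64(0.25992868459573515)])
[293.1 164.4] [296.9 172.6] [311.8 182.1]
[222.8 156. ] [227.  158.6] [240.  148.1]
[45.9 97.1] [60.7 78.9] [74.4 15.6]
[ 29.5 132.5] [ 41.3 113.5] [45.1 53.4]
[222.8 156. ] [227.  158.6] [240.  148.1]
[256.48469397 142.63386782] [256.60795173 114.06443287]
```

View pics/j.png

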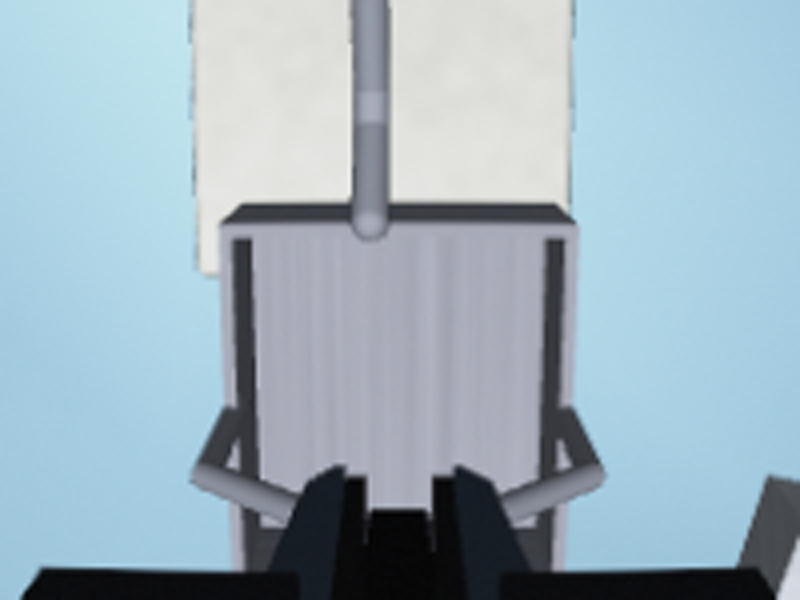

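The wrist crop shows the hook parallel to the basket's axis. The hook is at column 370, about 28 crop pixels left of the tab (398), with its tip at (370,225) and its lit valley at about (371,107).

```bash
python3 - <<'E'
from h import *
np.set_printoptions(precision=1,suppress=True)
f=load('wrist4'); s=env.state(); T=R.from_euler('xyz',s['ee_rot'],degrees=True)
for p,z in [((370,218),176),((371,107),158.5),((371,107),155),((398,540),s['ee_pos'][2]+0)]:
    X=plane(f,(160+p[0]/4,90+p[1]/4),z); print(X,T.inv().apply(X-s['ee_pos']))
E
```

```text
[571.8 212.1 176. ] [48.6 -4.3 40.4]
[590.5 216.4 158.5] [67.7 -4.5 57.9]
[590.3 216.5 155. ] [67.6 -4.6 61.4]
[529.3 197.5 216.4] [ 3.9  0.7 -0. ]
```

Call:
send_rows(
  targets="0.01 -0.0045 0 0 0 0 0;0.025 -0.0045 0 0 0 0 0;0.04 -0.0045 0 0 0 0 0;0.055 -0.0045 0 0 0 0 0;0.067 -0.0045 0 0 0 0 0;0.068 -0.0045 0 0 0 0 0;0.068 -0.0045 0 0 0 0 0;0.068 -0.0045 0.01 0 0 0 0;0.068 -0.0045 0.02 0 0 0 0;0.068 -0.0045 0.03 0 0 0 0;0.068 -0.0045 0.035 0 0 0 0;0.068 -0.0045 0.035 0 0 0 0",
)

```text
time_s: 9.2
ee_pos: [590.2, 217.8, 180.7]
ee_rot: [180.0, 0.0, 12.6]
force: [1.5, 1.1, -1.6]
gripper_width: 9.9
gripper_force: 30.0
```

Call:
send_rows(
  targets="0 0 0.002 0 0 0 0;0 0 0.004 0 0 0 0;0 0 0.006 0 0 0 0;0 0 0.006 0 0 0 0",
)

```text
time_s: 9.53
ee_pos: [592.1, 218.3, 177.7]
ee_rot: [-180.0, -0.3, 12.6]
force: [2.1, 0.4, 4.6]
gripper_width: 10.1
gripper_force: 30.0
```

```bash
python3 - <<'E'
from h import *
S,D,W=grab('scene','scene5'),grab('side','side5'),grab('wrist','wrist5')
r=lambda f,x0,x1,y0,y1,s:cv2.resize(f['image'][y0:y1,x0:x1],None,fx=s,fy=s,interpolation=cv2.INTER_CUBIC)
cv2.imwrite('pics/k.png',np.hstack([r(S,250,330,120,240,5)[:, :],r(D,185,265,100,220,5)]))
E
```

```text
(no output)
```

View pics/k.png

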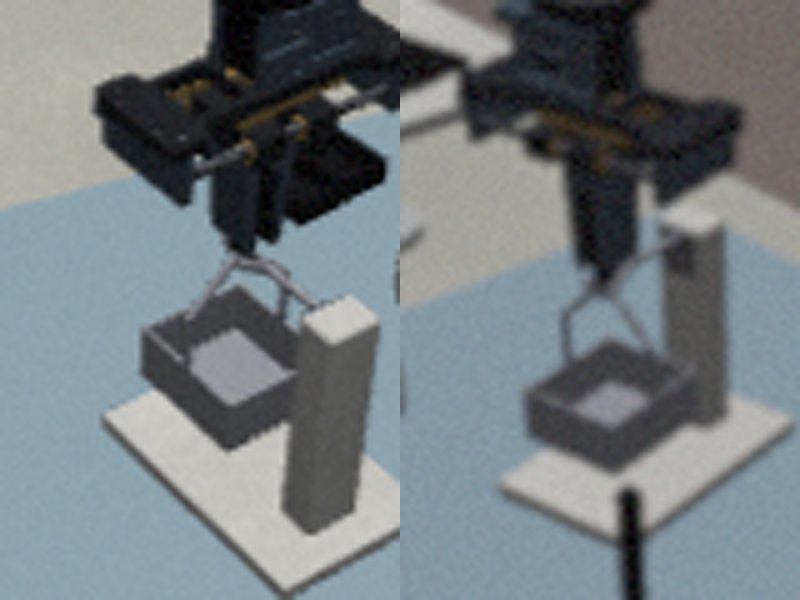

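The bail is resting on the hook: the wrist pushes +4.6 N up and +2 N along x. That puts it slightly on the tip-side slope, so I'll nudge it 3 mm toward the valley, then open.

Call:
send_rows(
  targets="0.003 0 -0.001 0 0 0 0;0.003 0 -0.001 0 0 0 0;0.003 0 0 0 0 0 0;0.003 0 0 0 0 0 0",
)

```text
time_s: 10.02
ee_pos: [593.7, 218.4, 177.0]
ee_rot: [180.0, -0.1, 12.6]
force: [-0.2, -1.9, 7.9]
gripper_width: 9.8
gripper_force: 30.0
```

Call:
send_rows(
  targets="0 0 0 0 0 0 14;0 0 0 0 0 0 18;0 0 0 0 0 0 24;0 0 0 0 0 0 30;0 0 0 0 0 0 36;0 0 0 0 0 0 42;0 0 0 0 0 0 46;0 0 0 0 0 0 46",
)

```text
time_s: 10.68
ee_pos: [593.2, 218.5, 175.7]
ee_rot: [-180.0, 0.0, 12.6]
force: [-0.2, 0.4, 0.1]
gripper_width: 41.9
gripper_force: 0.0
```

Call:
send_rows(
  targets="0 0 -0.005 0 0 0 46;0 0 -0.015 0 0 0 46;0 0 -0.03 0 0 0 46;0 0 -0.05 0 0 0 46;0 0 -0.075 0 0 0 46;0 0 -0.1 0 0 0 46;0 0 -0.11 0 0 0 46;0 0 -0.11 0 0 0 46;0 0 -0.11 0 0 0 46",
)

```text
time_s: 11.43
ee_pos: [593.1, 218.5, 285.9]
ee_rot: [-180.0, -0.0, 12.6]
force: [-0.2, -0.5, -1.1]
gripper_width: 41.6
gripper_force: 0.0
```

```bash
python3 - <<'E'
from h import *
go(464,25.5,285,0)
S,D,W=grab('scene','scene6'),grab('side','side6'),grab('wrist','wrist6')
r=lambda f,x0,x1,y0,y1,s:cv2.resize(f['image'][y0:y1,x0:x1],None,fx=s,fy=s,interpolation=cv2.INTER_CUBIC)
cv2.imwrite('pics/l.png',np.vstack([np.hstack([r(S,250,330,130,220,5)[:, :],r(D,185,265,110,200,5)])]))
E
```

```text
row [-0.1681  0.1601  0.0008] [-1.000e-02 -3.000e-02  1.261e+01] t 11.43
```

View pics/l.png

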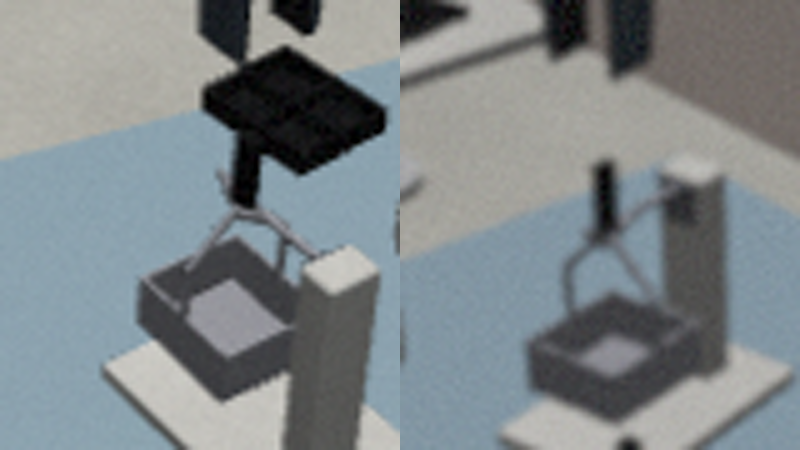

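The basket hangs freely on the hook, with its tab upright at (245,170) in the scene half. Next is the stylus; its details I'll measure numerically.

Call:
send_rows(
  targets="-0.034 0.032 0 0 0 -7 46;-0.068 0.064 0 0 0 -14 46;-0.1 0.096 0 0 0 -21 46;-0.136 0.128 0 0 0 -28 46;-0.168 0.16 0 0 0 -35 46;-0.168 0.16 0 0 0 -42 46;-0.168 0.16 0 0 0 -49 46;-0.168 0.16 0 0 0 -56 46;-0.168 0.16 0 0 0 -63 46;-0.168 0.16 0 0 0 -70 46;-0.168 0.16 0 0 0 -74.4 46;-0.168 0.16 0 0 0 -74.4 46",
)

```text
time_s: 12.58
ee_pos: [463.5, 25.6, 284.6]
ee_rot: [-179.9, 0.0, 87.1]
force: [-1.0, -0.9, 1.1]
gripper_width: 42.1
gripper_force: 0.0
```

Call:
send_rows(
  targets="0 0 0 0 0 0 60;0 0 0 0 0 0 60;0 0 0 0 0 0 60;0 0 0 0 0 0 60",
)

```text
time_s: 12.92
ee_pos: [464.2, 25.7, 285.6]
ee_rot: [-180.0, -0.0, 87.0]
force: [-0.7, 1.1, -0.6]
gripper_width: 54.6
gripper_force: 0.0
```

```bash
python3 - <<'E'
from h import *
np.set_printoptions(precision=1,suppress=True)
go(464,25.7,285,87)
grab('wrist','wrist7');f=load('wrist7');im=f['image']
p=proj(f,[464,25.7,155]);q=proj(f,[464,25.7,65]);print(p,q)
x,y=p.astype(int);sub=im[y-45:y+30,x-45:x+45]
m=(sub.max(2)<50).astype(np.uint8);n,l,st,c=cv2.connectedComponentsWithStats(m)
for i in range(1,n):
    if st[i,4]>20:print(st[i]+[x-45,y-45,0,0,0],c[i]+[x-45,y-45])
for r in range(y-30,y+25,3): print(r,im[r,x-20:x+20:2].max(1))
# holder top: bright gray
m=((im.min(2)>130)&(im.max(2)-im.min(2)<25)).astype(np.uint8);m[:, :150]=0;m[:,370:]=0
n,l,st,c=cv2.connectedComponentsWithStats(m)
for i in range(1,n):
    if st[i,4]>200:print('h',st[i],c[i],plane(f,c[i],45),cv2.minAreaRect(np.argwhere(l==i)[:,::-1].astype(np.float32)))
E
```

```text
row [-0. -0.  0.] [-0. -0. -0.] t 12.92
[260.  179.2] [259.9 162.5]
[252 159  11  27 260] [257.2 172.5]
149 [214 213 211 210 213 214 224 216 212 213 218 216 218 214 212 215 211 213
 215 215]
152 [214 213 210 211 213 215 224 217 212 213 219 216 217 214 212 214 212 213
 214 214]
155 [214 213 209 211 213 214 223 217 213 213 220 217 217 214 212 214 212 212
 213 215]
158 [215 214 210 212 212 213 223 217 150  71  76 167 217 215 212 215 212 211
 212 215]
161 [215 214 210 213 213 214 220  66   6   7   8  44 216 215 212 213 213 210
 212 215]
164 [215 214 213 212 213 214 212   7   9   8   9   7 216 215 213 213 214 210
 212 215]
167 [216 214 213 212 211 214 205   6   8   8   8   7 136 215 212 213 214 210
 212 214]
170 [216 214 215 213 211 214 199   7   6   7   7   7 116 214 212 213 215 210
 211 214]
173 [216 215 214 214 210 213 162   7   7   7   6   7 106 214 212 213 215 209
 212 213]
176 [216 214 214 213 209 214 110  21  29  35  37  34  91 215 211 214 215 210
 212 213]
179 [215 215 215 212 210 215 178  32  33  34  35  34  70 215 212 213 216 210
 213 212]
182 [222 222 222 225 224 226 212  26  3
[... 548 characters left out ...]
226 225 226
 225 225]
203 [225 225 225 224 225 225 225 225 225 225 225 225 225 225 226 225 225 224
 223 224]
h [ 289    0   81   75 1768] [321.8  45.2] [557.8 184.5  45. ] ((330.69976806640625, 31.194116592407227), (80.57620239257812, 63.213844299316406), 73.37924194335938)
h [ 312    0   57   52 2193] [342.4  23.1] [589.9 218.6  45. ] ((342.5514221191406, 21.394962310791016), (53.46728515625, 52.39139175415039), 79.2156982421875)
h [ 150   70   19  163 1312] [155.4 180.6] [306.7   3.9  45. ] ((159.0, 151.0), (162.0, 18.0), 90.0)
h [ 236  139   44   43 1482] [257.8 158.2] [461.2  28.   45. ] ((257.5443115234375, 159.97525024414062), (41.41178512573242, 42.229122161865234), 87.39744567871094)
```

```bash
python3 - <<'E'
from h import *
f=load('wrist7');im=f['image'].max(2)
u=cv2.resize(im[150:195,240:280],None,fx=8,fy=8,interpolation=cv2.INTER_CUBIC)
m=((u<110)).astype(np.uint8); t=((u>17)&(u<90)).astype(np.uint8); t[:24*8]=0
t=cv2.morphologyEx(t,cv2.MORPH_OPEN,np.ones((15,15)))
r=cv2.minAreaRect(np.argwhere(t)[:,::-1].astype(np.float32));print(r)
c=np.array(r[0])/8+[240,150]-.44;print(c,plane(f,c,155))
go(*plane(f,c,155)[:2],96,95)
E
```

```text
((144.5, 240.5), (83.0, 87.0), 90.0)
[257.6225 179.6225] [461.49640464  25.34908045 155.        ]
row [-0.0005 -0.0027  0.1897] [-0.01 -0.   -8.02] t 12.97
```

Call:
send_rows(
  targets="0 -0.002 0.03 0 0 -6 60;0 -0.002 0.06 0 0 -8 60;0 -0.002 0.09 0 0 -8 60;0 -0.002 0.12 0 0 -8 60;0 -0.002 0.15 0 0 -8 50;0 -0.002 0.175 0 0 -8 40;0 -0.002 0.19 0 0 -8 36;0 -0.002 0.19 0 0 -8 32;0 -0.002 0.19 0 0 -8 30;0 -0.002 0.19 0 0 -8 25",
)

```text
time_s: 13.8
ee_pos: [463.3, 25.9, 96.9]
ee_rot: [179.9, 0.0, 95.0]
force: [-0.1, 0.3, 0.7]
gripper_width: 23.9
gripper_force: 0.0
```

Call:
send_rows(
  targets="0 0 0 0 0 0 20;0 0 0 0 0 0 15;0 0 0 0 0 0 0;0 0 0 0 0 0 0;0 0 0 0 0 0 0;0 0 0 0 0 0 0;0 0 0 0 0 0 0;0 0 0 0 0 0 0;0 0 0 0 0 0 0",
  grip_force=40,
)

```text
time_s: 14.55
ee_pos: [463.0, 25.8, 96.8]
ee_rot: [179.9, 0.0, 95.0]
force: [-0.3, 0.7, 6.1]
gripper_width: 11.9
gripper_force: 40.0
```

Call:
send_rows(
  targets="0 0 -0.015 0 0 0 0;0 0 -0.03 0 0 0 0;0 0 -0.045 0 0 0 0;0 0 -0.06 0 0 0 0;0 0 -0.085 0 0 0 0;0 0 -0.1 0 0 0 0;0 0 -0.1 0 0 0 0;0 0 -0.1 0 0 0 0",
)

```text
time_s: 15.22
ee_pos: [462.3, 25.8, 196.0]
ee_rot: [179.9, 0.0, 95.0]
force: [-0.3, -0.0, -0.7]
gripper_width: 12.2
gripper_force: 40.0
```

```bash
python3 - <<'E'
from h import *
s=env.state();print(s['gripper_width'],s['gripper_force'],s['force'])
go(579,-230,196,95)
E
```

```text
12.181419618433097 39.99989569187164 [-0.34486575 -0.03783656 -0.67749309]
row [-2.65e-01  9.39e-02  1.00e-04] [0.07 0.   0.01] t 15.22
```

Call:
send_rows(
  targets="-0.035 0.012 0 0 0 0 0;-0.07 0.025 0 0 0 0 0;-0.105 0.037 0 0 0 0 0;-0.14 0.05 0 0 0 0 0;-0.175 0.062 0 0 0 0 0;-0.21 0.074 0 0 0 0 0;-0.24 0.085 0 0 0 0 0;-0.258 0.092 0 0 0 0 0;-0.265 0.094 0 0 0 0 0;-0.265 0.094 0 0 0 0 0;-0.265 0.094 0 0 0 0 0;-0.265 0.094 0 0 0 0 0",
)

```text
time_s: 16.22
ee_pos: [578.2, -228.4, 195.3]
ee_rot: [-179.9, -0.1, 95.1]
force: [-0.5, 0.1, -0.6]
gripper_width: 11.8
gripper_force: 40.0
```

```bash
python3 - <<'E'
from h import *
np.set_printoptions(precision=1,suppress=True)
A,B=load('scene0'),load('side0')
S,D=grab('scene','scene8'),grab('side','side8'); s=env.state();print(s['ee_pos'])
H={}
for n,f,ps in (('S',A,[(158,234),(172,230)]),('D',B,[(322.5,254),(311,246.5)])):
    g=cv2.GaussianBlur(f['image'].max(2),(0,0),.7)
    for k,p in zip(('tare','reset'),ps):
        x,y=map(int,p);w=g[y-7:y+8,x-7:x+8].astype(float);bg=np.percentile(w,75);
        m=(w<(bg+w.min())/2).astype(np.uint8);nn,l,st,c=cv2.connectedComponentsWithStats(m)
        i=min(range(1,nn),key=lambda i:np.hypot(*(c[i]-7)))
        ww=np.clip(bg-w,0,None)*(cv2.dilate((l==i).astype(np.uint8),np.ones((3,3)))>0);yy,xx=np.mgrid[:15,:15]
        cc=np.array([(ww*xx).sum(),(ww*yy).sum()])/ww.sum()+[x-7,y-7];H[n,k]=cc
        print(n,k,cc,st[i],plane(f,cc,50))
for k in('tare','reset'):print(k,tri((A,H['S',k]),(B,H['D',k])))
# stylus in new images: steel tip/handle predicted
T=s['ee_pos']+[0,0,-91.8]
for n,f in(('S',S),('D',D)):
    p=proj(f,T);q=proj(f,T+[0,0,60]);print(n,'tip',p,'handle end',q)
    d=cv2.absdiff(f['image'],(A if n=='S' else B)['image']).max(2)
    for r in range(int(q[1])-6,int(p[1])+7,2): print(r,d[r,int(p[0])-10:int(p[0])+12])
E
```

```text
[ 578.5 -228.5  195.9]
S tare [157.4 234.3] [ 4  5  6  5 26] [ 579.5 -232.1   50. ]
S reset [171.6 229.5] [ 4  5  6  4 22] [ 576.8 -188.2   50. ]
D tare [322.6 253.7] [ 5  5  6  4 19] [ 580.3 -232.4   50. ]
D reset [310.3 246.2] [ 4  6  6  4 21] [ 577.3 -189.    50. ]
tare (array([ 580. , -232.4,   50.3]), [np.float64(0.24730235184347873), np.float64(0.2473023518434212)])
reset (array([ 577.2, -188.6,   50.1]), [np.float64(0.42678334439783533), np.float64(0.42678334439767784)])
S tip [155.4 221. ] handle end [151.7 206.1]
200 [ 99 126 128 129 137 136 138 157  14  10   6  13  15  11  10  14  11   9
  10   9  12  13]
202 [ 42  60  11  54 127 152 153 163  78   3  12  14  10  11  13   9  14  11
  10  15  11  15]
204 [ 12  14   9   7  78 162 152 147 134   7  14  14  12  10  11  12  12  14
  14  10  11  14]
206 [  9  10  12  12  46 120 150 158 156  47   5  13  11  10  10   8  16  12
  11  10  10  10]
208 [11 10 11 13 10 22 80 96 80  4  9 15 13  8 13 15 15  9 15  9 10 11]
210 [10 11 12  8 15 13 30 82 97 25  3 15 13 12 13 11 12 12  9 14 12 12]
212 [ 8 12 12 15 15 13  9 58 92 53  2 12 14 14 1
[... 1024 characters left out ...]
 31 26 30 34 35 18  6 57 52  6 24 31 33 36 30 29 19]
228 [31 32 30 31 26 29 30 34 25 34 23 22 61 40  9 30 31 26 32 26 34 32]
230 [29 28 26 32 34 28 28 29 28 30 18 28 69 33  9 26 31 35 32 26 36 29]
232 [31 28 32 24 35 26 30 35 33 29 12 35 62 18 12 33 29 31 29 27 35 30]
234 [30 25 24 28 25 28 29 32 29 25  8 48 51  9 21 26 30 26 34 34 35 25]
236 [30 20 29 24 18 27 21 26 19 17 22 60 50  5 27 32 31 28 33 29 28 25]
238 [17 21 22 25 22 16 25 30 24 16  8 26 17 13 30 31 29 34 32 27 32 30]
240 [25 26 20 21 17 20 26 22 20 22 17 15 22 25 25 22 28 34 27 32 29 26]
242 [23 28 24 26 22 25 17 24 21 28 20 24 22 19 26 21 24 23 30 28 27 30]
244 [17 24 23 22 20 25 27 23 23 26 25 24 26 31 22 21 23 31 24 23 24 30]
```

Call:
send_rows(
  targets="-0.003 0.001 0 0 0 0 0;-0.003 0.001 0.01 0 0 0 0;-0.003 0.001 0.025 0 0 0 0;-0.003 0.001 0.04 0 0 0 0;-0.003 0.001 0.055 0 0 0 0;-0.003 0.001 0.065 0 0 0 0;-0.003 0.001 0.07 0 0 0 0;-0.003 0.001 0.075 0 0 0 0;-0.003 0.001 0.078 0 0 0 0;-0.003 0.001 0.078 0 0 0 0;-0.003 0.001 0.078 0 0 0 0",
)

```text
time_s: 17.23
ee_pos: [580.6, -233.0, 118.3]
ee_rot: [180.0, 0.0, 95.0]
force: [-0.8, -0.2, -0.2]
gripper_width: 11.5
gripper_force: 40.0
```

Call:
send_rows(
  targets="0 0 0.002 0 0 0 0;0 0 0.004 0 0 0 0;0 0 0.006 0 0 0 0;0 0 0.007 0 0 0 0;0 0 0.007 0 0 0 0;0 0 0.007 0 0 0 0",
)

```text
time_s: 17.73
ee_pos: [580.6, -233.1, 111.3]
ee_rot: [179.9, 0.0, 95.0]
force: [-0.7, -0.4, 2.8]
gripper_width: 12.0
gripper_force: 40.0
```

Call:
send_rows(
  targets="0 0 0.001 0 0 0 0;0 0 0.002 0 0 0 0;0 0 0.003 0 0 0 0;0 0 0.003 0 0 0 0;0 0 0.003 0 0 0 0",
)

```text
time_s: 18.15
ee_pos: [580.6, -233.0, 108.1]
ee_rot: [179.9, 0.0, 95.0]
force: [0.6, -0.7, 4.4]
gripper_width: 11.4
gripper_force: 40.0
```

Call:
send_rows(
  targets="0 0 0.001 0 0 0 0;0 0 0.002 0 0 0 0;0 0 0.002 0 0 0 0;0 0 0.002 0 0 0 0",
)

```text
time_s: 18.48
ee_pos: [580.7, -233.0, 107.6]
ee_rot: [179.9, 0.0, 95.0]
force: [-0.6, -0.5, 11.3]
gripper_width: 11.9
gripper_force: 40.0
```

Call:
send_rows(
  targets="0 0 0.0005 0 0 0 0;0 0 0.0005 0 0 0 0;0 0 0.0005 0 0 0 0;0 0 0.0005 0 0 0 0",
)

```text
time_s: 18.82
ee_pos: [580.7, -233.1, 107.6]
ee_rot: [179.9, 0.1, 95.0]
force: [-2.0, 0.8, 13.4]
gripper_width: 12.3
gripper_force: 40.0
```

```bash
python3 - <<'E'
from h import *
s=env.state();print(s['force'],s['gripper_width'],s['time_s'])
for n,b,(x0,x1,y0,y1) in (('scene','scene6',(270,315,155,215)),('side','side6',(205,250,140,190))):
    f=grab(n,n+'9'); d=cv2.absdiff(f['image'],load(b)['image'])[y0:y1,x0:x1].max(2); print(n,(d>40).sum(),d.size)
E
```

```text
[-1.96120318  0.83741845 13.37302238] 12.328397744917147 18.8167
scene 0 2700
side 8 2250
```

The button is hard against its stop at 13 N, and the basket still hangs unchanged.

```bash
python3 -c "
from workcell import env
print(env.job_done())"
```

```text
the job is handed in; nothing more can be done
None
```

I handed the job in at about 19 s: the basket hangs freely on the hook, and the gripped stylus holds the tare button against its stop at about 13 N (the first grab at the basket missed without moving it).

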